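# Unstack the tea things and set each on its place

## Robot

A 6-joint arm with a two-finger parallel gripper is mounted at the origin on the work surface. World frame = base frame: x ahead of the robot, y to its left, z up, the work surface at z = 0. Lengths are in mm, angles in rad, forces in N, time in s.
With the tool pointing down it reaches from about 300 to 775 mm from the base axis. Payload 14.6 kg.
Tool frame: the origin (TCP) lies at the very end of the fingers, on their centre line; the grasp point (between the pads) lies 19 mm behind it; z points along the fingers, y is the line along which they close (so a half turn about z gives the same grasp; the last joint's range is limited). The gripper opens to 94 mm and grips with 3 to 60 N. Pads are 16 mm wide; open, the fingers measure 119 mm over their backs; the gripper's body (75 mm by 177 mm) begins 78 mm behind the grasp point.
Start: joints at [-1.232, 0.3, 1.521, -0, 1.321, -0.067], TCP at [217.107, -505.325, 167.146] pointing down, gripper open.
Joint ranges: [-3.03, 3.03], [-0.79, 2.21], [0.23, 2.52], [-1.04, 4.18], [0, 3.07], [-2.55, 2.55]. Speed limits (rad/s): [2.22, 2.22, 2.57, 3.14, 3.14, 3.14].

## Interface

Orientations are given as [roll, pitch, yaw] about the fixed x, y, z axes, in that order (R = Rz(yaw) Ry(pitch) Rx(roll)).
In Python, from cell import manip, camera, get_calibration gives the robot as it stands. The module is installed in compiled form; this text tells all that it offers.
- The arm moves only by the tool jog_arm, never from a script. Its argument "plan" is one flat list of numbers, 6 for each row, row after row: the shift along the world's x, y, z in m, then the turn, a rotation vector about the world's x, y, z in degrees. A call has 1 to 20 rows; each row is the pose to reach, as a shift and turn from the pose commanded when the call began; what a row does not reach only later rows make up. A row lasts 1/10 s, in which the tool goes at most 50 mm and 8.59 degrees, less where a joint would pass 70% of its speed; a pose out of reach is approached as far as the arm can. A call with a gripper value outside its range is refused whole. "claw" is the finger opening in m, from 0 to 0.094, set as the call begins (left out, the last holds). The fingers move at their own pace and stop on an object; "force" is the grip in N (left out, the last holds). Time passes only in rows, so rows that repeat a pose let the fingers close. It gives the time, the measured TCP pose, the force, the opening and the grip force at its end, in the units of the state.
- manip.read_state(): the state, without advancing time (a new reading comes with each control period).
- camera(name): name is "scene" or "top" or "wrist"; returns (picture, depth): 400x640x3 uint8, red, green, blue; 400x640 float32, mm along the optical axis (not along the pixel's ray), 0 where there is no reading.
- get_calibration(name): a dict with "fx", "fy", "cx", "cy" (pixels), "origin" and "attitude" of the camera in the world. Camera axes: x right, y down, z forward; pixel columns grow to the right and rows downward; lengths in mm; the calibration is good to about 2 mm. A picture is of the moment at which its call begins: read the wrist's pose just before it. get_calibration takes no time and is no camera call; for the wrist camera it gives the pose at the moment of the call.
- manip.sign_off(): hands the job in; it is judged then, once.
The state is a dict: "clock": time; "joints": joint angles; "qd": joint speeds; "effort": joint torques, N m; "eef_pos": TCP position; "eef_rot": TCP orientation; "wrist_force": force on the tool from outside, world axes, zero at the start; "moment": the same for the moment, N m; "finger_gap": finger opening in mm; "finger_force": force on a finger pad.
Only numpy, scipy, OpenCV 4.12 (cv2) and the standard library are available. Lean on these libraries where they do the work, as an engineer would, in place of code of your own. Each camera call takes 0.05 s, during which the arm holds its last target. There are 200 camera calls.

## Task

The tea things were stacked on the bamboo tea box for wiping the table. Take the stack apart and put each thing upright on its own place: the teacup in the middle of its saucer (set it down gently), the large sugar tin wholly on the round grey felt mat, the small sweetener tin wholly on the square grey felt mat, and the tea box flat inside the rectangular wooden tray. Do not lift the tea box while anything still stands on it, tip nothing over, and leave the tall mug and the bamboo spoon where they are.

Things in the scene. Friction and masses are not known exactly. Their poses are not given: they have to be found in the camera images.
- teabox_mid (a point): Tea box, closed oblong box of light bamboo, 180 x 66 x 55 mm high, about 450 g, standing on the table at the bottom of the stack. The point is its centre, 27.5 mm above its underside; x runs along its 180 mm length, y across its 66 mm width, z up. At the start the sugar tin and the teacup stand on its top, one near each end (each about 50 mm from the box's middle; either may be at either end).
- sugartin_mid (a point): Sugar tin, closed plain steel cylinder, 62 mm diameter, 60 mm high, about 300 g, upright, standing on the tea box. The point is its centre, 30 mm above its underside; z up its axis. At the start the small tin stands on its flat top.
- smalltin_mid (a point): Sweetener tin, the smaller closed plain steel cylinder, 42 mm diameter, 40 mm high, about 100 g, at the start upright on the sugar tin's top. The point is its centre, 20 mm above its underside; z up its axis.
- teacup_mid (a point): Teacup, white ceramic, round, without handle, open at the top, 55 mm high, outside diameter 62 mm from 30 mm above its foot up to the rim (straight-sided there, wall 4 mm), narrowing below to a foot of 46 mm diameter; about 150 g; at the start upright on the tea box. The point is on its axis 27.5 mm above its foot; z up its axis.
- tray: The tea box's place: fixed rectangular open tray of dark wood, 214 x 100 mm outside, 204 x 90 mm inside, floor 5 mm thick, rim 14 mm above the table. Origin at the centre of its underside, on the table; x along its length, z up. The box fits either way round.
- saucer: The teacup's place: fixed white ceramic saucer, 120 mm diameter, rim 12 mm above the table, flat middle about 76 mm in diameter at 6 mm above the table. Origin at the centre of its underside, on the table; z up.
- roundmat: The sugar tin's place: fixed round grey felt mat, 92 mm diameter, 5 mm thick. Origin at the centre of its underside, on the table; z up.
- squaremat: The sweetener tin's place: fixed square grey felt mat, 70 x 70 mm, 5 mm thick. Origin at the centre of its underside, on the table; z up.
- mug: Bystander: tall white ceramic mug, 68 mm diameter, 80 mm high, with a large handle at its +y side, standing upright on the table. Origin at the centre of its underside. To be left alone. (A 300 mm high grey pump flask, fixed, also stands well outside the work, on the robot's left, about 0.12 m ahead of and 0.55 m to the left of the base.)
- spoon: Bystander: bamboo spoon, 150 mm long, lying flat on the table along its x. Origin on its underside near the middle. To be left alone.
Not all that is in view belongs to the job. What is shaped like the part that bears smalltin_mid but pink is not meant.

How it is judged (in metres and radians):
At the end, for the whole second after the job is handed in: Teacup on the saucer (axis within 14 mm of its centre), sugar tin on the round mat (16 mm), sweetener tin on the square mat (15 mm), tea box in the tray (19 mm, and 0.2 rad along it, either way round); each within 4 mm of resting height, 0.08 rad of upright, at rest (horizontal distance between teacup_mid and saucer below 0.014 m and z of teacup_mid in the frame of saucer between 0.0295 and 0.0375 m and angle between each of teacup_mid, sugartin_mid, smalltin_mid, teabox_mid's own z axis and vertical below 0.08 rad and linear speed of each of teacup, sugartin, smalltin, teabox below 0.02 m/s and horizontal distance between sugartin_mid and roundmat below 0.016 m and z of sugartin_mid in the frame of roundmat between 0.031 and 0.039 m and horizontal distance between smalltin_mid and squaremat below 0.015 m and z of smalltin_mid in the frame of squaremat between 0.021 and 0.029 m and horizontal distance between teabox_mid and tray below 0.019 m and z of teabox_mid in the frame of tray between 0.0285 and 0.0365 m and angle between the x axis of teabox_mid and the x axis of tray, either way round below 0.2 rad); the robot touches nothing.
It fails at once if the tea box is lifted (over 20 mm) while something still stands on it (height (world z) of teabox_mid above 0.0475 m and ((z of sugartin_mid in the frame of teabox_mid above 0.035 m and horizontal distance between sugartin_mid and teabox_mid below 0.11 m) or (z of smalltin_mid in the frame of teabox_mid above 0.035 m and horizontal distance between smalltin_mid and teabox_mid below 0.11 m) or (z of teacup_mid in the frame of teabox_mid above 0.035 m and horizontal distance between teacup_mid and teabox_mid below 0.11 m))).
It fails at once if a thing of the stack is tipped over (angle between any of teacup_mid, sugartin_mid, smalltin_mid, teabox_mid's own z axis and vertical above 0.6 rad).
It fails at once if the teacup is set down hard on the saucer (over 40 N) (contact force between teacup and saucer above 40 N).
It fails at once if the tall mug is moved (over 30 mm) (distance of mug from where it was at the start of the episode above 0.03 m).
It fails at once if the spoon is moved (over 30 mm) (distance of spoon from where it was at the start of the episode above 0.03 m).
It also fails if it takes over 128 s, if anything falls off the work surface, if the arm or the gripper's body presses on something with over 40 N, if the wrist force passes 120 N, or if a joint passes its speed limit or range.

## Working session

There is one attempt and no reset: what is moved stays moved. The work goes in short steps, Python scripts to look and compute and a tool call to move; the robot and the scene stay as the last step left them, time stands still between calls to the robot, and variables do not carry over. Pictures are saved under pics/ and viewed, at most 14 in all, crops included, and the job is handed in when it is done.

Besides the shell and the picture viewer there is one more tool, called by a JSON object that holds its "api" and its "payload", one argument or row to a line. jog_arm: Moves the arm, as the interface text tells. Its arguments: {"type":"object","properties":{"plan":{"type":"array"},"claw":{"type":"number"},"force":{"type":"number"}},"required":["plan"]}

```bash
mkdir -p pics; cat > h.py <<'E'
import numpy as np, cv2
from cell import manip, camera, get_calibration
def rot(c):
    a=np.array(c["attitude"],float)
    if a.shape==(3,3): return a
    from scipy.spatial.transform import Rotation as R
    return R.from_euler('xyz',a).as_matrix() if a.size==3 else R.from_quat(a).as_matrix()
def grab(n):
    c=get_calibration(n); p,d=camera(n); return p,d,c
def ray(c,u,v,z):
    R=rot(c); o=np.array(c["origin"],float)
    d=R@np.array([(u-c["cx"])/c["fx"],(v-c["cy"])/c["fy"],1.])
    return o+d*(z-o[2])/d[2]
def cloud(d,c):
    v,u=np.mgrid[:d.shape[0],:d.shape[1]]
    P=np.stack([(u-c["cx"])/c["fx"]*d,(v-c["cy"])/c["fy"]*d,d],-1)
    return P@rot(c).T+np.array(c["origin"],float)
E
python3 - <<'E'
from h import *
print(manip.read_state())
for n in("scene","top"):
    p,d,c=grab(n); print(n,c); cv2.imwrite(f"pics/{n}0.png",p[:,:,::-1]); np.savez(f"{n}0.npz",p=p,d=d)
E
```

```text
{'clock': 0.0, 'joints': array([-1.23161764e+00,  3.00502867e-01,  1.52155984e+00, -1.94320414e-05,
        1.32070036e+00, -6.66034510e-02]), 'qd': array([ 9.94831612e-04, -9.23943335e-06, -1.42582402e-03, -1.35267124e-03,
        6.56303531e-04,  1.71643477e-03]), 'effort': array([-9.12296559e-05, -5.31805158e+01, -3.52738166e+01,  7.08310073e-02,
        2.43772828e-02, -9.96318317e-05]), 'eef_pos': array([ 216.99580528, -505.05736551,  166.57791561]), 'eef_rot': array([-3.14042357e+00, -5.91163463e-05,  4.05786921e-01]), 'wrist_force': array([-1.12866992,  0.09213184,  0.52367938]), 'moment': array([ 0.0489021 ,  0.00861204, -0.00394062]), 'finger_force': 0.0, 'finger_gap': 93.91272434498568}
scene {'fx': 389.6392775975925, 'fy': 389.6392775975925, 'cx': 319.6609619415875, 'cy': 193.7707991114821, 'origin': array([1010.52954676,  535.73105174,  748.06270074]), 'attitude': array([-2.30844725,  0.00731258,  2.31038949])}
top {'fx': 421.42117666866136, 'fy': 421.42117666866136, 'cx': 323.668501393302, 'cy': 200.73282364678622, 'origin': array([ 365.72764646,   56.01799477, 1072.09283006]), 'attitude': array([-2.99963052, -0.0122342 , -1.5763679 ])}
```

View pics/top0.png

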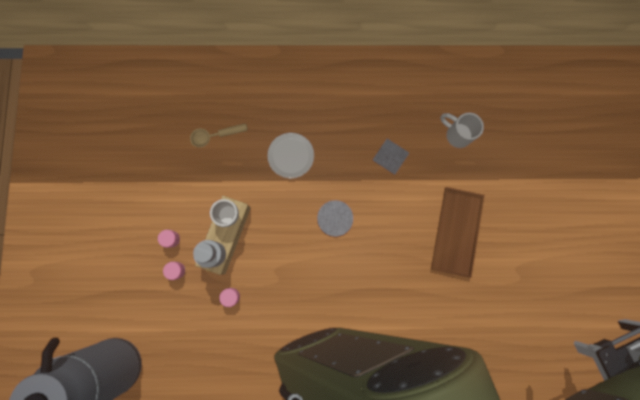

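View pics/scene0.png

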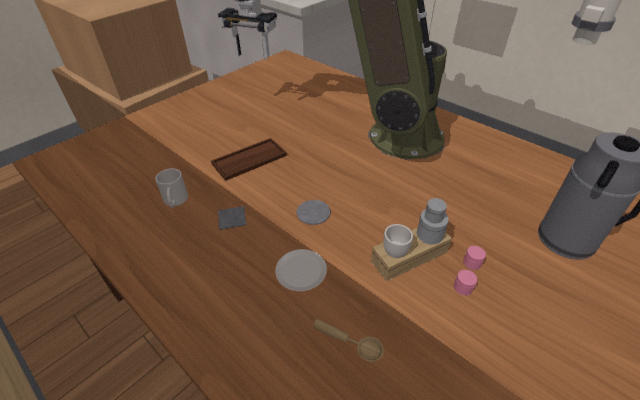

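The top view shows the stack on the left: cup at (224,212), tins at (208,253). Saucer is at (291,156), round mat (335,218), square mat (391,156), tray (457,233), mug (469,126), spoon (220,133). Pink decoys are at (168,239), (173,271) and (229,298). The scene view agrees.

```bash
python3 - <<'E'
from h import *
c=get_calibration("top"); f=np.load("top0.npz"); p,d=f["p"],f["d"]; P=cloud(d,c)
def fit(name,u0,u1,v0,v1,zlo,zhi,z,extra=None):
    m=np.zeros(d.shape,bool); w=P[v0:v1,u0:u1,2]; mm=(w>zlo)&(w<zhi)&(d[v0:v1,u0:u1]>0)
    if extra is not None: mm&=extra(p[v0:v1,u0:u1].astype(int))
    m[v0:v1,u0:u1]=mm
    n,l,s,_=cv2.connectedComponentsWithStats(m.astype(np.uint8)); k=1+s[1:,4].argmax()
    ct=max(cv2.findContours((l==k).astype(np.uint8),0,2)[0],key=cv2.contourArea)
    W=np.array([ray(c,u,v,z)[:2] for u,v in ct[:,0]],np.float32)
    (cx,cy),r=cv2.minEnclosingCircle(W); print(name,"circ",np.round([cx,cy,r],1),"rect",np.round(np.array(sum([list(a) if hasattr(a,'__len__') else [a] for a in cv2.minAreaRect(W)],[])),1), "medz",np.median(P[...,2][l==k]))
g=lambda q:(abs(q[...,0]-q[...,2])<25)
fit("cup",205,245,195,230,97,125,110)
fit("small",190,225,238,270,140,175,155)
fit("sugar",190,235,238,275,105,135,115)
fit("boxtop",185,255,190,285,45,70,55)
fit("saucer",262,320,128,184,-5,40,12,g)
fit("round",312,360,196,242,-15,40,5,g)
fit("square",370,412,136,178,-15,40,5,g)
fit("tray",425,490,180,285,-15,40,14,lambda q:q[...,0]<q[...,0].max()*0+115)
fit("mug",440,490,105,150,65,100,80)
for u,v in((168,239),(173,271),(229,298),(200,137),(245,127)): print(ray(c,u,v,20)[:2].round())
for u,v in((224,212),(208,253),(216,250),(300,250),(291,156),(335,218)): print(u,v,P[v,u].round(1))
E
```

```text
cup circ [477.3 273.   31.8] rect [478.1 273.1  62.   59.9  89.8] medz 108.3374549784429
small circ [385.5 304.2  22.1] rect [385.7 304.   41.7  41.6  45.8] medz 153.98721921898482
sugar circ [384.4 306.3  31.4] rect [384.1 304.6  58.5  60.8  82.6] medz 114.45197570702862
boxtop circ [430.8 289.3  94.6] rect [430.  289.2  67.6 181.   70.3] medz 54.14333294262133
saucer circ [637.2 127.5  58.8] rect [637.1 128.4 113.5 116.4  89.9] medz 6.2038962621354585
round circ [474.   13.8  44.7] rect [474.   13.5  86.4  86.8  44.7] medz 4.246620299694996
square circ [ 634.3 -132.4   45. ] rect [ 635.4 -132.1   67.8   68.4   55.5] medz 4.185078647104774
tray circ [ 436.  -294.1  116.1] rect [ 435.  -294.   100.5  216.4   77.7] medz 4.89272138635215
mug circ [ 698.1 -301.9   46.9] rect [ 690.  -304.1   85.3   68.6   89.9] medz 76.26674712694103
[422. 429.]
[343. 413.]
[278. 274.]
[683. 359.]
[709. 244.]
224 212 [483.7 283.1  60.6]
208 253 [384.  293.9 154.3]
216 250 [391.4 286.  116.6]
300 250 [393.4 102.5   0. ]
291 156 [635.9 126.3   4.5]
335 218 [473.8  13.5   4.2]
```

{"api": "jog_arm", "payload": {
  "plan": [0.233,0.405,0.123,0,0,80,0.233,0.405,0.123,0,0,80,0.233,0.405,0.123,0,0,80,0.233,0.405,0.123,0,0,80,0.233,0.405,0.123,0,0,80,0.233,0.405,0.123,0,0,80,0.233,0.405,0.123,0,0,80,0.233,0.405,0.123,0,0,80,0.233,0.405,0.123,0,0,80,0.168,0.809,0.123,0,0,137,0.168,0.809,0.123,0,0,137,0.168,0.809,0.123,0,0,137,0.168,0.809,0.123,0,0,137,0.168,0.809,0.123,0,0,137,0.168,0.809,0.123,0,0,137,0.168,0.809,0.123,0,0,137,0.168,0.809,0.123,0,0,137,0.168,0.809,0.123,0,0,137,0.168,0.809,0.123,0,0,137,0.168,0.809,0.123,0,0,137],
  "claw": 0.094,
  "force": 15
}}

```text
clock: 2.1
eef_pos: [384.8, 303.8, 289.6]
eef_rot: [-3.141, -0.001, 2.798]
wrist_force: [-0.0, 0.1, -0.6]
finger_gap: 94.1
finger_force: 0.0
```

```bash
python3 - <<'E'
from h import *
p,d,c=grab("wrist"); P=cloud(d,c); cv2.imwrite("pics/w1.png",p[:,:,::-1])
print(c["origin"],[ (d>0).mean()])
for n,lo,hi,z in(("small",148,165,155),("sugar",108,121,115),("cup",104,114,110)):
    m=((P[...,2]>lo)&(P[...,2]<hi)&(d>0)).astype(np.uint8)
    k,l,s,_=cv2.connectedComponentsWithStats(m)
    for i in range(1,k):
        if s[i,4]>300:
            ct=max(cv2.findContours((l==i).astype(np.uint8),0,2)[0],key=cv2.contourArea)
            W=np.array([ray(c,u,v,z)[:2] for u,v in ct[:,0]],np.float32); print(n,s[i],cv2.minEnclosingCircle(W))
E
```

```text
[311.17799816 331.11700705 506.04848715] [np.float64(0.99607421875)]
small [ 300  165   38   37 1090] ((385.097900390625, 306.1768493652344), 20.8372859954834)
sugar [294 149  51  47 808] ((383.5473327636719, 307.75494384765625), 30.81795310974121)
cup [295 149  50  42 502] ((383.9234619140625, 307.9659118652344), 31.10120964050293)
cup [296 225  47  45 467] ((475.65771484375, 274.4138488769531), 31.508567810058594)
```

View pics/w1.png

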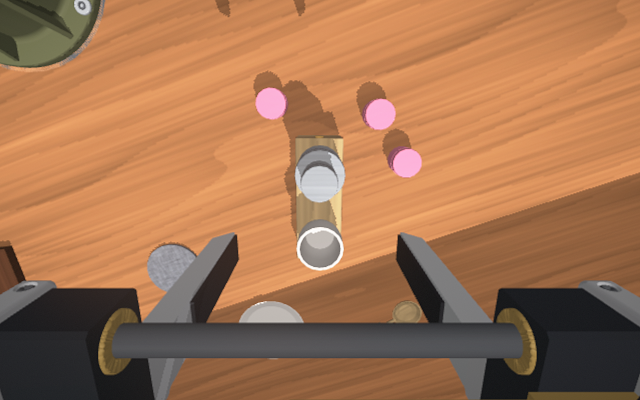

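The wrist view shows the small tin at (319,183) and the cup at (320,248), with the box aligned to the jaws. The positions agree within 2 mm, so I descend on the small tin.

{"api": "jog_arm", "payload": {
  "plan": [0,0.0015,-0.05,0,0,0,0,0.0015,-0.1,0,0,0,0,0.0015,-0.13,0,0,0,0,0.0015,-0.15,0,0,0,0,0.0015,-0.16,0,0,0,0,0.0015,-0.168,0,0,0,0,0.0015,-0.168,0,0,0,0,0.0015,-0.168,0,0,0]
}}

```text
clock: 2.95
eef_pos: [385.6, 305.2, 123.1]
eef_rot: [3.14, 0.001, 2.797]
wrist_force: [1.0, -0.1, 0.3]
finger_gap: 93.9
finger_force: 0.0
```

{"api": "jog_arm", "payload": {
  "plan": [0,0,0,0,0,0,0,0,0,0,0,0,0,0,0,0,0,0,0,0,0,0,0,0,0,0,0,0,0,0,0,0,0,0,0,0,0,0,0,0,0,0,0,0,0,0,0,0,0,0,0,0,0,0,0,0,0,0,0,0,0,0,0,0,0,0,0,0,0,0,0,0],
  "claw": 0.03,
  "force": 15
}}

```text
clock: 4.15
eef_pos: [385.1, 305.2, 122.1]
eef_rot: [-3.142, -0.0, 2.797]
wrist_force: [-0.1, 0.7, -0.4]
finger_gap: 30.5
finger_force: 0.0
```

```bash
python3 - <<'E'
from h import *
a=[]
for n in("wrist","scene"):
    p,d,c=grab(n); q=p[:,:,::-1]
    a.append(q[100:300,180:500] if n=="wrist" else q[120:320,320:640])
cv2.imwrite("pics/w2.png",cv2.resize(np.vstack(a),None,fx=1.5,fy=1.5))
E
```

```text
(no output)
```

View pics/w2.png

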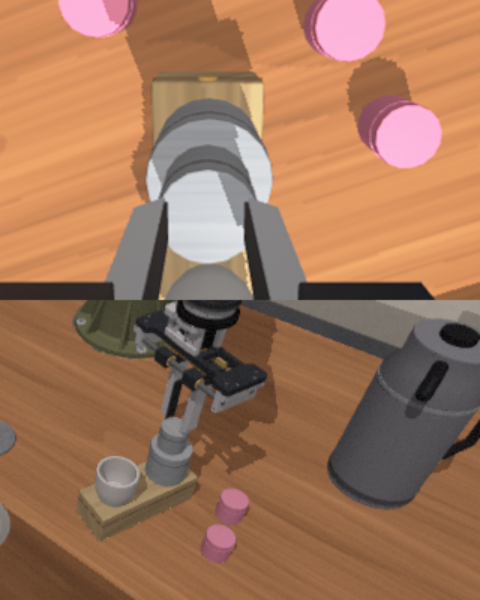

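The fingers closed to 30 mm without contact, and they look misplaced against the tin at (205,215) in the crop. I'll check where the fingertips really are from depth.

```bash
python3 - <<'E'
from h import *
print(manip.read_state())
def proj(c,X):
    q=rot(c).T@(np.array(X)-c["origin"]); return (q[:2]/q[2]*c["fx"]+[c["cx"],c["cy"]]).round(1)
a=[]
for n in("wrist","scene","top"):
    p,d,c=grab(n); P=cloud(d,c); t=[385,305,122]
    print(n,proj(c,t),proj(c,[385,305,155]),proj(c,[385,305,141]))
    if n!="top":
        u,v=proj(c,t).astype(int); q=p[:,:,::-1].copy(); cv2.drawMarker(q,(u,v),(0,0,255),0,5)
        a.append(cv2.resize(q[max(v-60,0):,max(u-60,0):][:120,:120],(480,480),interpolation=0))
    m=(P[...,2]>160)&(d>0)&(np.hypot(P[...,0]-385,P[...,1]-305)<60); print(m.sum(),P[m][:,2].min() if m.any() else 0)
    if n=="wrist":
        for v in range(150,310,12): print(v,[tuple(P[v,u].round().astype(int)) for u in (275,290,300,320,340,350,365)])
cv2.imwrite("pics/w3.png",cv2.resize(np.hstack(a),(800,400)))
E
```

```text
{'clock': 4.25, 'joints': array([ 5.95534731e-01,  2.13671608e-01,  1.73886487e+00,  2.54364188e-05,
        1.18902236e+00, -6.30567110e-01]), 'qd': array([ 6.43985857e-04,  1.78941148e-03, -1.24544268e-03,  2.40217076e-03,
       -1.84994630e-03, -7.16096562e-05]), 'effort': array([-1.42205907e-03, -4.61322606e+01, -3.33029759e+01,  4.70903318e-02,
        5.71605773e-02, -4.32688500e-05]), 'eef_pos': array([385.12173136, 305.17885923, 122.15248999]), 'eef_rot': array([3.14155142e+00, 8.74164716e-07, 2.79688869e+00]), 'wrist_force': array([0.53289766, 0.09207114, 0.53999463]), 'moment': array([ 0.0703277 , -0.11295194,  0.06560504]), 'finger_force': 0.0, 'finger_gap': 29.86455292430555}
wrist [315.6 225.7] [315.4 244.3] [315.5 235.7]
38417 160.06478873412797
150 [(np.int64(335), np.int64(278), np.int64(-1)), (np.int64(338), np.int64(296), np.int64(26)), (np.int64(341), np.int64(305), np.int64(26)), (np.int64(346), np.int64(323), np.int64(42)), (np.int64(354), np.int64(341), np.int64(26)), (np.int64(357), np.int64(350), np.int64(25)), (np.int64(366), np.int64(366), np.int64(-2))]
16
[... 3742 characters left out ...]
nt64(449), np.int64(268), np.int64(92)), (np.int64(449), np.int64(286), np.int64(101)), (np.int64(460), np.int64(300), np.int64(92)), (np.int64(391), np.int64(320), np.int64(209)), (np.int64(382), np.int64(327), np.int64(227))]
306 [(np.int64(374), np.int64(293), np.int64(229)), (np.int64(452), np.int64(258), np.int64(99)), (np.int64(450), np.int64(268), np.int64(108)), (np.int64(486), np.int64(273), np.int64(59)), (np.int64(460), np.int64(299), np.int64(109)), (np.int64(396), np.int64(318), np.int64(210)), (np.int64(382), np.int64(326), np.int64(234))]
scene [433.3 214.5] [436.1 203.9] [434.9 208.4]
6927 161.32251939296623
top [206.8 252.9] [202.8 252.6] [204.5 252.7]
4527 266.4152084768557
```

View pics/w3.png

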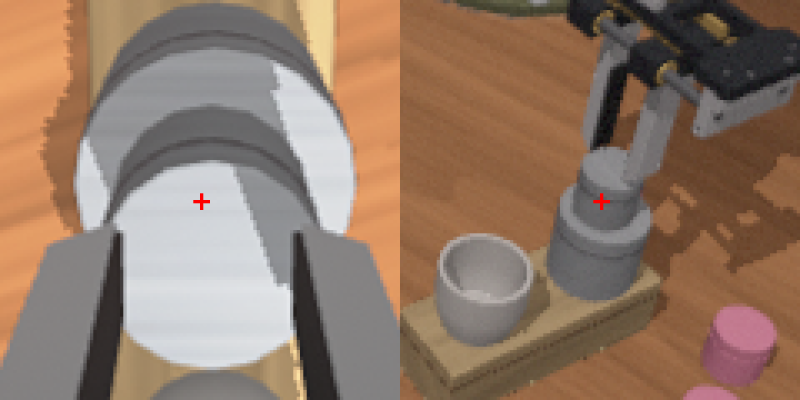

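The crops show the tips at z≈158 while the reported TCP is 122, so they sit just above the tin. I'll open and measure the tip offset with the jaws open, to see whether it's constant.

{"api": "jog_arm", "payload": {
  "plan": [0,0,0.02,0,0,0,0,0,0.02,0,0,0,0,0,0.02,0,0,0,0,0,0.02,0,0,0,0,0,0.02,0,0,0,0,0,0.02,0,0,0,0,0,0.02,0,0,0,0,0,0.02,0,0,0,0,0,0.02,0,0,0,0,0,0.02,0,0,0],
  "claw": 0.06
}}

```text
clock: 5.4
eef_pos: [385.1, 305.2, 142.1]
eef_rot: [3.142, 0.0, 2.797]
wrist_force: [-0.2, -0.5, -0.7]
finger_gap: 60.0
finger_force: 0.0
```

```bash
cat > tips.py <<'E'
from h import *
s=manip.read_state(); p,d,c=grab("wrist"); P=cloud(d,c)
print("eef",s["eef_pos"].round(1),"gap",s["finger_gap"],"cam-eef",(np.array(c["origin"])-s["eef_pos"]).round(1))
cw=np.array(c["origin"])
# finger pixels: depth well short of the scene, in the lower half
R=rot(c)
q=(P-s["eef_pos"]); yaw=s["eef_rot"][2]; ax=np.array([np.sin(yaw),-np.cos(yaw),0]); xa=np.array([np.cos(yaw),np.sin(yaw),0])
t=q@ax; x=q@xa; z=q[...,2]
m=(d>0)&(abs(x)<14)&(abs(t)<65)&(z>-10)&(z<110)
for sgn in(-1,1):
    k=m&(t*sgn>s["finger_gap"]/2-4)&(t*sgn<s["finger_gap"]/2+18); k=cv2.erode(k.astype(np.uint8),np.ones((2,2)))>0
    if k.any():
        zz=np.sort(z[k]); i=z[k]<zz[min(20,len(zz)-1)]+3
        print(sgn,k.sum(),"lowest z rel eef",zz[:20:4].round(1),"t",np.median(t[k][i]).round(1),"x",x[k][i].min().round(1),x[k][i].max().round(1))
E
python3 tips.py
```

```text
eef [385.1 305.2 142.1] gap 60.00012499322662 cam-eef [-73.8  27.3 216.4]
-1 2762 lowest z rel eef [37.1 38.  38.5 38.7 39. ] t -29.6 x -7.7 10.2
1 2765 lowest z rel eef [38.  40.  40.7 41.  41. ] t 31.2 x -5.4 10.2
```

The offset is constant: real tips are about 37 mm above the reported TCP. I'll command accordingly and descend again with the jaws open.

{"api": "jog_arm", "payload": {
  "plan": [0,0,0,0,0,0,0,0,0,0,0,0,0,0,-0.01,0,0,0,0,0,-0.02,0,0,0,0,0,-0.03,0,0,0,0,0,-0.04,0,0,0,0,0,-0.05,0,0,0,0,0,-0.056,0,0,0,0,0,-0.056,0,0,0,0,0,-0.056,0,0,0],
  "claw": 0.08
}}

```text
clock: 6.45
eef_pos: [385.2, 305.3, 86.3]
eef_rot: [3.141, 0.0, 2.797]
wrist_force: [0.0, 0.2, 0.6]
finger_gap: 79.8
finger_force: 0.0
```

{"api": "jog_arm", "payload": {
  "plan": [0,0,0,0,0,0,0,0,0,0,0,0,0,0,0,0,0,0,0,0,0,0,0,0,0,0,0,0,0,0,0,0,0,0,0,0,0,0,0,0,0,0,0,0,0,0,0,0,0,0,0,0,0,0],
  "claw": 0.03,
  "force": 15
}}

```text
clock: 7.35
eef_pos: [385.1, 305.2, 86.2]
eef_rot: [3.141, 0.0, 2.797]
wrist_force: [-1.2, -0.5, 0.9]
finger_gap: 41.7
finger_force: 15.0
```

{"api": "jog_arm", "payload": {
  "plan": [0,0,0.01,0,0,0,0,0,0.03,0,0,0,0,0,0.065,0,0,0,0,0,0.1,0,0,0,0.01,-0.017,0.1,0,0,0,0.03,-0.052,0.1,0,0,0,0.05,-0.087,0.1,0,0,0,0.07,-0.122,0.1,0,0,0,0.09,-0.157,0.1,0,0,0,0.11,-0.192,0.1,0,0,0,0.13,-0.227,0.1,0,0,0,0.15,-0.262,0.1,0,0,0,0.17,-0.297,0.1,0,0,0,0.19,-0.332,0.1,0,0,0,0.21,-0.367,0.1,0,0,0,0.23,-0.402,0.1,0,0,0,0.245,-0.428,0.1,0,0,0,0.25,-0.437,0.09,0,0,0,0.25,-0.437,0.05,0,0,0,0.25,-0.437,0.01,0,0,0]
}}

```text
clock: 9.35
eef_pos: [635.1, -131.6, 95.4]
eef_rot: [3.141, 0.001, 2.797]
wrist_force: [0.5, 0.6, -1.7]
finger_gap: 41.7
finger_force: 15.0
```

{"api": "jog_arm", "payload": {
  "plan": [0,0,-0.03,0,0,0,0,0,-0.06,0,0,0,0,0,-0.08,0,0,0,0,0,-0.09,0,0,0,0,0,-0.1,0,0,0,0,0,-0.108,0,0,0,0,0,-0.114,0,0,0,0,0,-0.118,0,0,0,0,0,-0.119,0,0,0,0,0,-0.119,0,0,0,0,0,-0.119,0,0,0]
}}

```text
clock: 10.45
eef_pos: [635.3, -131.9, -22.4]
eef_rot: [3.142, 0.001, 2.797]
wrist_force: [0.1, -0.1, -0.7]
finger_gap: 41.8
finger_force: 15.0
```

{"api": "jog_arm", "payload": {
  "plan": [0,0,-0.001,0,0,0,0,0,-0.001,0,0,0,0,0,-0.001,0,0,0]
}}

```text
clock: 10.75
eef_pos: [635.2, -131.9, -23.7]
eef_rot: [3.142, 0.0, 2.797]
wrist_force: [-0.1, -0.2, 0.7]
finger_gap: 41.7
finger_force: 15.0
```

{"api": "jog_arm", "payload": {
  "plan": [0,0,0,0,0,0,0,0,0,0,0,0,0,0,0,0,0,0,0,0,0,0,0,0,0,0,0,0,0,0,0,0,0,0,0,0,0,0,0.02,0,0,0,0,0,0.05,0,0,0,0,0,0.1,0,0,0,0,0,0.15,0,0,0,0,0,0.2,0,0,0,0,0,0.2,0,0,0],
  "claw": 0.08
}}

```text
clock: 11.95
eef_pos: [637.6, -132.4, 184.2]
eef_rot: [3.141, 0.012, 2.797]
wrist_force: [-0.0, -0.9, -0.8]
finger_gap: 79.8
finger_force: 0.0
```

```bash
cat > look.py <<'E'
from h import *
import sys
# args: cx cy zlo zhi ztop : blob near (cx,cy) with height in range, wrist + top cams
cx,cy,lo,hi,zt=map(float,sys.argv[1:6])
for n in("wrist","top"):
    p,d,c=grab(n); P=cloud(d,c)
    m=(P[...,2]>lo)&(P[...,2]<hi)&(d>0)&(np.hypot(P[...,0]-cx,P[...,1]-cy)<70)
    k,l,s,_=cv2.connectedComponentsWithStats(m.astype(np.uint8))
    if k<2: print(n,"none"); continue
    i=1+s[1:,4].argmax(); ct=max(cv2.findContours((l==i).astype(np.uint8),0,2)[0],key=cv2.contourArea)
    W=np.array([ray(c,u,v,zt)[:2] for u,v in ct[:,0]],np.float32)
    e=cv2.minEnclosingCircle(W); print(n,s[i,4],np.round([*e[0],e[1]],1),"z",np.median(P[...,2][l==i]).round(1),"rect",cv2.minAreaRect(W) if len(sys.argv)>6 else "")
E
python3 look.py 635 -132 38 52 45
```

```text
wrist 1071 [ 634.9 -131.4   21.1] z 43.6 rect 
top 28 [ 640.5 -117.1   14. ] z 43.9 rect
```

{"api": "jog_arm", "payload": {
  "plan": [-0.02,0.035,0,0,0,0,-0.04,0.07,0,0,0,0,-0.06,0.105,0,0,0,0,-0.08,0.14,0,0,0,0,-0.1,0.175,0,0,0,0,-0.12,0.21,0,0,0,0,-0.14,0.245,0,0,0,0,-0.16,0.28,0,0,0,0,-0.18,0.315,0,0,0,0,-0.2,0.35,0,0,0,0,-0.22,0.385,0,0,0,0,-0.24,0.42,0,0,0,0,-0.251,0.438,0,0,0,0,-0.251,0.438,0,0,0,0,-0.251,0.438,0,0,0,0],
  "claw": 0.094
}}

```text
clock: 13.55
eef_pos: [383.8, 305.7, 175.0]
eef_rot: [-3.14, -0.001, 2.798]
wrist_force: [0.5, -0.9, 1.1]
finger_gap: 94.0
finger_force: 0.0
```

```bash
python3 look.py 384 306 108 121 115; python3 look.py 477 274 102 114 110; python3 tips.py
```

```text
wrist 3673 [383.6 307.8  30.8] z 113.7 rect 
top 58 [406.1 303.7  21.7] z 114.4 rect 
wrist 992 [475.  275.4  32.2] z 107.9 rect 
top 170 [477.5 273.5  31.3] z 108.6 rect 
eef [384.6 305.3 175.8] gap 94.34687955708156 cam-eef [-73.7  27.5 216.4]
-1 3300 lowest z rel eef [37.1 37.5 38.  38.3 38.5] t -46.6 x -7.7 10.1
1 3316 lowest z rel eef [38.7 39.  39.7 40.2 40.5] t 47.7 x -7.2 10.1
```

{"api": "jog_arm", "payload": {
  "plan": [0,0.001,-0.03,0,0,0,0,0.001,-0.06,0,0,0,0,0.001,-0.08,0,0,0,0,0.001,-0.1,0,0,0,0,0.001,-0.115,0,0,0,0,0.001,-0.13,0,0,0,0,0.001,-0.142,0,0,0,0,0.001,-0.142,0,0,0,0,0.001,-0.142,0,0,0]
}}

```text
clock: 14.7
eef_pos: [384.4, 307.1, 34.5]
eef_rot: [3.141, 0.0, 2.797]
wrist_force: [1.0, 0.6, -0.5]
finger_gap: 94.0
finger_force: 0.0
```

{"api": "jog_arm", "payload": {
  "plan": [0,0,0,0,0,0,0,0,0,0,0,0,0,0,0,0,0,0,0,0,0,0,0,0,0,0,0,0,0,0,0,0,0,0,0,0,0,0,0,0,0,0,0,0,0,0,0,0],
  "claw": 0.05,
  "force": 25
}}

```text
clock: 15.5
eef_pos: [384.2, 307.2, 34.3]
eef_rot: [3.141, 0.0, 2.797]
wrist_force: [-1.0, -0.3, 4.2]
finger_gap: 61.9
finger_force: 25.0
```

{"api": "jog_arm", "payload": {
  "plan": [0,0,0.01,0,0,0,0,0,0.03,0,0,0,0,0,0.06,0,0,0,0,0,0.09,0,0,0,0.005,-0.015,0.1,0,0,0,0.015,-0.05,0.1,0,0,0,0.026,-0.085,0.1,0,0,0,0.037,-0.12,0.1,0,0,0,0.048,-0.155,0.1,0,0,0,0.058,-0.19,0.1,0,0,0,0.069,-0.225,0.1,0,0,0,0.08,-0.26,0.1,0,0,0,0.087,-0.285,0.1,0,0,0,0.09,-0.2935,0.09,0,0,0,0.09,-0.2935,0.06,0,0,0,0.09,-0.2935,0.03,0,0,0,0.09,-0.2935,0,0,0,0,0.09,-0.2935,-0.015,0,0,0,0.09,-0.2935,-0.025,0,0,0,0.09,-0.2935,-0.035,0,0,0]
}}

```text
clock: 17.5
eef_pos: [474.1, 14.1, -1.4]
eef_rot: [3.142, -0.0, 2.797]
wrist_force: [-0.1, -0.4, -3.3]
finger_gap: 61.8
finger_force: 25.0
```

{"api": "jog_arm", "payload": {
  "plan": [0,0,-0.006,0,0,0,0,0,-0.01,0,0,0,0,0,-0.013,0,0,0,0,0,-0.014,0,0,0,0,0,-0.015,0,0,0,0,0,-0.015,0,0,0]
}}

```text
clock: 18.1
eef_pos: [474.3, 13.7, -15.6]
eef_rot: [3.141, 0.0, 2.797]
wrist_force: [0.4, 0.2, -3.6]
finger_gap: 62.0
finger_force: 25.0
```

{"api": "jog_arm", "payload": {
  "plan": [0,0,-0.0005,0,0,0,0,0,-0.0005,0,0,0,0,0,-0.0005,0,0,0,0,0,-0.0005,0,0,0,0,0,-0.0005,0,0,0,0,0,-0.0005,0,0,0,0,0,-0.0005,0,0,0,0,0,0.02,0,0,0,0,0,0.05,0,0,0,0,0,0.09,0,0,0,0,0,0.13,0,0,0,0,0,0.17,0,0,0,0,0,0.1925,0,0,0,0,0,0.1925,0,0,0,0,0,0.1925,0,0,0],
  "claw": 0.094
}}

```text
clock: 19.6
eef_pos: [473.9, 13.7, 176.1]
eef_rot: [-3.142, -0.0, 2.797]
wrist_force: [0.3, 1.1, -0.1]
finger_gap: 93.8
finger_force: 0.0
```

```bash
python3 look.py 474 14 58 72 65
```

```text
wrist 2702 [473.7  14.1  30.9] z 63.6 rect 
top 257 [471.6  15.5  29.7] z 64.4 rect
```

{"api": "jog_arm", "payload": {
  "plan": [0,0.03,0,0,0,0,0,0.065,0,0,0,0,0,0.1,0,0,0,0,0,0.135,0,0,0,0,0,0.17,0,0,0,0,0,0.205,0,0,0,0,0,0.24,0,0,0,0,0.002,0.2604,0,0,0,0,0.002,0.2604,0,0,0,0,0.002,0.2604,0,0,0,0]
}}

```text
clock: 20.7
eef_pos: [475.7, 273.7, 175.4]
eef_rot: [-3.14, -0.001, 2.798]
wrist_force: [-0.2, 0.3, -0.4]
finger_gap: 93.9
finger_force: 0.0
```

```bash
python3 look.py 476 274 102 114 110; python3 look.py 430 289 45 62 55 r
```

```text
wrist 1042 [476.9 274.5  31. ] z 108.3 rect 
top none
wrist 6529 [425.1 291.   64.9] z 53.7 rect ((421.9541931152344, 293.2243957519531), (65.3306884765625, 120.57463073730469), 70.12932586669922)
top 80 [449.2 249.6  31.4] z 53.0 rect ((449.6171875, 250.58639526367188), (10.8455810546875, 62.3266487121582), 65.9847412109375)
```

{"api": "jog_arm", "payload": {
  "plan": [0.001,0,-0.03,0,0,0,0.001,0,-0.06,0,0,0,0.001,0,-0.08,0,0,0,0.001,0,-0.1,0,0,0,0.001,0,-0.115,0,0,0,0.001,0,-0.128,0,0,0,0.001,0,-0.135,0,0,0,0.001,0,-0.135,0,0,0,0.001,0,-0.135,0,0,0]
}}

```text
clock: 21.8
eef_pos: [477.4, 274.1, 42.2]
eef_rot: [3.141, 0.001, 2.797]
wrist_force: [0.4, 0.2, -0.2]
finger_gap: 94.0
finger_force: 0.0
```

{"api": "jog_arm", "payload": {
  "plan": [0,0,0,0,0,0,0,0,0,0,0,0,0,0,0,0,0,0,0,0,0,0,0,0,0,0,0,0,0,0,0,0,0,0,0,0,0,0,0,0,0,0,0,0,0,0,0,0],
  "claw": 0.05,
  "force": 14
}}

```text
clock: 22.6
eef_pos: [477.2, 274.1, 41.8]
eef_rot: [3.141, 0.0, 2.797]
wrist_force: [-0.7, 0.3, 3.8]
finger_gap: 62.6
finger_force: 14.0
```

{"api": "jog_arm", "payload": {
  "plan": [0,0,0.01,0,0,0,0,0,0.025,0,0,0,0,0,0.045,0,0,0,0,0,0.06,0,0,0,0.01,-0.009,0.07,0,0,0,0.03,-0.027,0.07,0,0,0,0.05,-0.046,0.07,0,0,0,0.07,-0.064,0.07,0,0,0,0.09,-0.082,0.07,0,0,0,0.11,-0.1,0.07,0,0,0,0.13,-0.119,0.07,0,0,0,0.15,-0.137,0.07,0,0,0,0.16,-0.146,0.065,0,0,0,0.16,-0.146,0.045,0,0,0,0.16,-0.146,0.02,0,0,0,0.16,-0.146,0,0,0,0,0.16,-0.146,-0.015,0,0,0,0.16,-0.146,-0.026,0,0,0,0.16,-0.146,-0.033,0,0,0,0.16,-0.146,-0.038,0,0,0]
}}

```text
clock: 24.6
eef_pos: [637.3, 128.1, 3.5]
eef_rot: [3.141, 0.0, 2.797]
wrist_force: [0.7, -0.3, -1.1]
finger_gap: 62.5
finger_force: 14.0
```

{"api": "jog_arm", "payload": {
  "plan": [0,0,-0.002,0,0,0,0,0,-0.004,0,0,0,0,0,-0.006,0,0,0,0,0,-0.007,0,0,0,0,0,-0.008,0,0,0,0,0,-0.009,0,0,0,0,0,-0.01,0,0,0,0,0,-0.01,0,0,0]
}}

```text
clock: 25.4
eef_pos: [637.0, 128.0, -6.5]
eef_rot: [-3.141, -0.0, 2.797]
wrist_force: [-0.1, 0.2, -1.3]
finger_gap: 62.8
finger_force: 14.0
```

Just about to touch; I lower in 0.5 mm steps.

{"api": "jog_arm", "payload": {
  "plan": [0,0,-0.0005,0,0,0,0,0,-0.001,0,0,0,0,0,-0.001,0,0,0]
}}

```text
clock: 25.7
eef_pos: [637.2, 128.1, -7.2]
eef_rot: [3.142, 0.0, 2.797]
wrist_force: [-0.5, -0.5, 1.2]
finger_gap: 63.0
finger_force: 14.0
```

{"api": "jog_arm", "payload": {
  "plan": [0,0,0,0,0,0,0,0,0,0,0,0,0,0,0,0,0,0,0,0,0,0,0,0,0,0,0,0,0,0,0,0,0,0,0,0,0,0,0,0,0,0,0,0,0.02,0,0,0,0,0,0.05,0,0,0,0,0,0.09,0,0,0,0,0,0.13,0,0,0,0,0,0.15,0,0,0,0,0,0.15,0,0,0,0,0,0.15,0,0,0],
  "claw": 0.09
}}

```text
clock: 27.1
eef_pos: [636.8, 128.0, 141.9]
eef_rot: [-3.141, -0.001, 2.797]
wrist_force: [-0.7, 0.1, -0.7]
finger_gap: 89.9
finger_force: 0.0
```

```bash
python3 look.py 637 128 55 66 61; python3 look.py 637 128 3 14 12;  python3 look.py 430 289 45 62 55 r
```

```text
wrist 876 [637.2 128.4  30.8] z 59.4 rect 
top none
wrist 5686 [637.5 127.6  59.1] z 6.6 rect 
top none
wrist none
top 1353 [430.6 291.   69.9] z 54.1 rect ((429.9997253417969, 289.18426513671875), (67.8603744506836, 139.77093505859375), 70.63553619384766)
```

{"api": "jog_arm", "payload": {
  "plan": [-0.02,0.016,0,0,0,0,-0.05,0.039,0,0,0,0,-0.08,0.062,0,0,0,0,-0.11,0.086,0,0,0,0,-0.14,0.109,0,0,0,0,-0.17,0.132,0,0,0,0,-0.195,0.152,0,0,0,0,-0.207,0.1615,0,0,0,0,-0.207,0.1615,0,0,0,0,-0.207,0.1615,0,0,0,0],
  "claw": 0.094
}}

```text
clock: 28.4
eef_pos: [430.8, 289.2, 142.6]
eef_rot: [-3.142, 0.0, 2.797]
wrist_force: [0.3, -1.2, -0.1]
finger_gap: 94.3
finger_force: 0.0
```

```bash
sed -i 's/<70)/<110)/' look.py; python3 look.py 430 289 45 62 55 r
```

```text
wrist 12362 [430.4 290.1  94.2] z 53.7 rect ((429.66357421875, 290.44610595703125), (65.27690887451172, 178.89205932617188), 70.13580322265625)
top 604 [488.  268.6  42.5] z 54.2 rect ((487.7615966796875, 268.43914794921875), (67.04729461669922, 58.330108642578125), 70.66612243652344)
```

{"api": "jog_arm", "payload": {
  "plan": [0,0,-0.03,0,0,0,0,0,-0.06,0,0,0,0,0,-0.085,0,0,0,0,0,-0.105,0,0,0,0,0,-0.125,0,0,0,0,0,-0.14,0,0,0,0,0,-0.152,0,0,0,0,0,-0.161,0,0,0,0,0,-0.161,0,0,0,0,0,-0.161,0,0,0]
}}

```text
clock: 29.5
eef_pos: [430.5, 289.6, -18.0]
eef_rot: [3.141, 0.0, 2.797]
wrist_force: [-0.5, -1.0, 0.9]
finger_gap: 94.1
finger_force: 0.0
```

{"api": "jog_arm", "payload": {
  "plan": [0,0,0,0,0,0,0,0,0,0,0,0,0,0,0,0,0,0,0,0,0,0,0,0,0,0,0,0,0,0,0,0,0,0,0,0,0,0,0,0,0,0,0,0,0,0,0,0],
  "claw": 0.05,
  "force": 35
}}

```text
clock: 30.3
eef_pos: [430.2, 289.7, -18.1]
eef_rot: [3.141, 0.0, 2.797]
wrist_force: [-1.1, -0.3, 5.8]
finger_gap: 65.9
finger_force: 35.0
```

{"api": "jog_arm", "payload": {
  "plan": [0,0,0.01,0,0,0,0,0,0.03,0,0,0,0,0,0.06,0,0,0,0,0,0.09,0,0,0,0,-0.01,0.12,0,0,0,0,-0.04,0.13,0,0,0.4,0,-0.08,0.13,0,0,1,0.005,-0.12,0.13,0,0,2,0.005,-0.16,0.13,0,0,3,0.005,-0.2,0.13,0,0,4,0.005,-0.24,0.13,0,0,5,0.005,-0.28,0.13,0,0,6,0.005,-0.32,0.13,0,0,7,0.005,-0.36,0.13,0,0,7.4,0.005,-0.4,0.13,0,0,7.4,0.005,-0.44,0.13,0,0,7.4,0.005,-0.48,0.13,0,0,7.4,0.005,-0.52,0.13,0,0,7.4,0.005,-0.56,0.13,0,0,7.4,0.005,-0.5835,0.13,0,0,7.4]
}}

```text
clock: 32.3
eef_pos: [434.3, -296.2, 111.5]
eef_rot: [3.142, -0.001, 2.924]
wrist_force: [0.1, 1.4, -5.4]
finger_gap: 65.7
finger_force: 35.0
```

{"api": "jog_arm", "payload": {
  "plan": [0,0,0,0,0,0,0,0,-0.03,0,0,0,0,0,-0.06,0,0,0,0,0,-0.08,0,0,0,0,0,-0.09,0,0,0,0,0,-0.1,0,0,0,0,0,-0.1,0,0,0]
}}

```text
clock: 33.0
eef_pos: [434.9, -293.5, 11.1]
eef_rot: [3.141, -0.001, 2.926]
wrist_force: [-0.9, -0.1, -3.5]
finger_gap: 65.9
finger_force: 35.0
```

```bash
python3 - <<'E'
from h import *
s=manip.read_state(); print(s["eef_pos"],s["eef_rot"],s["wrist_force"])
p,d,c=grab("wrist"); cv2.imwrite("pics/w4.png",p[:,:,::-1])
E
```

```text
[ 434.88050835 -293.47654065   11.12827511] [ 3.14109102e+00 -1.01663309e-03  2.92629671e+00] [-0.91473042 -0.06950077 -3.46300745]
```

View pics/w4.png

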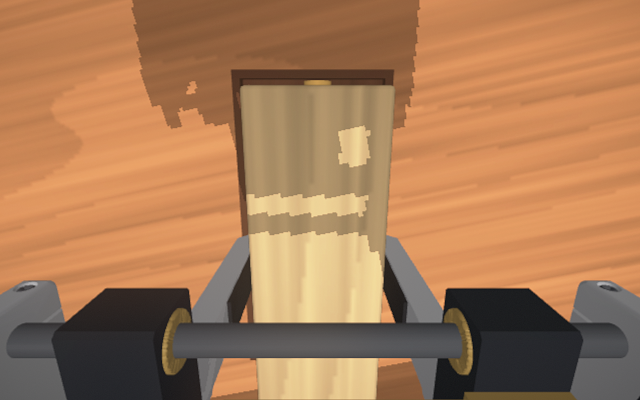

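The box sits aligned over the tray: box edges at cols 240–393, tray edges 233–393, well within the 12 mm of play. Lowering it in.

{"api": "jog_arm", "payload": {
  "plan": [0,0,-0.008,0,0,0,0,0,-0.014,0,0,0,0,0,-0.019,0,0,0,0,0,-0.022,0,0,0,0,0,-0.024,0,0,0,0,0,-0.025,0,0,0,0,0,-0.025,0,0,0]
}}

```text
clock: 33.75
eef_pos: [435.2, -294.0, -13.1]
eef_rot: [-3.142, 0.0, 2.926]
wrist_force: [-1.6, 0.9, -1.2]
finger_gap: 65.5
finger_force: 35.0
```

{"api": "jog_arm", "payload": {
  "plan": [0,0,0,0,0,0,0,0,0,0,0,0,0,0,0,0,0,0,0,0,0,0,0,0,0,0,0,0,0,0,0,0,0,0,0,0,0,0,0,0,0,0,0,0,0.02,0,0,0,0,0,0.05,0,0,0,0,0,0.09,0,0,0,0,0,0.13,0,0,0,0,0,0.17,0,0,0,-0.03,-0.03,0.2,0,0,0,-0.06,-0.07,0.2,0,0,0,-0.09,-0.11,0.2,0,0,0,-0.12,-0.15,0.2,0,0,0,-0.15,-0.18,0.2,0,0,0,-0.15,-0.18,0.2,0,0,0,-0.15,-0.18,0.2,0,0,0],
  "claw": 0.09
}}

```text
clock: 35.65
eef_pos: [284.5, -474.2, 186.4]
eef_rot: [3.141, -0.0, 2.924]
wrist_force: [0.4, 0.1, 0.2]
finger_gap: 90.1
finger_force: 0.0
```

```bash
python3 look.py 435 -294 50 68 60 r; python3 look.py 637 128 50 66 61; python3 look.py 474 14 58 72 65; python3 look.py 635 -132 38 52 45; python3 - <<'E'
from h import *
p,d,c=grab("top"); cv2.imwrite("pics/end.png",p[:,:,::-1])
E
```

```text
wrist 5851 [ 415.2 -294.6   78.4] z 58.5 rect ((417.83575439453125, -293.7978515625), (69.53213500976562, 151.9603271484375), 77.5256576538086)
top 2086 [ 435.5 -292.1   93.9] z 59.4 rect ((435.4929504394531, -290.4826354980469), (69.4542007446289, 181.43484497070312), 77.62281036376953)
wrist none
top 158 [636.5 127.5  31.7] z 58.7 rect 
wrist none
top 511 [474.3  14.5  30.8] z 64.3 rect 
wrist none
top 215 [ 635.4 -130.3   21.3] z 44.1 rect
```

View pics/end.png

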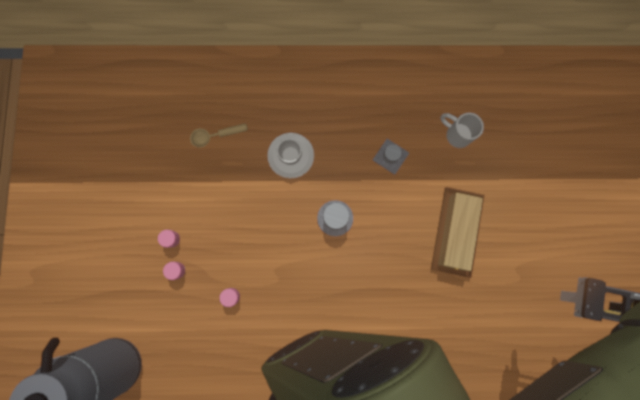

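The final view shows the cup on its saucer (290,155), sugar tin on the round mat (336,216), small tin on the square mat (393,154) and the box flat in the tray (462,232). The mug and spoon haven't moved and the arm is clear.

```bash
python3 -c "
from h import *
print(manip.sign_off())"
```

```text
the job is handed in; nothing more can be done
None
```

The stack is apart and handed in after about 36 s: the cup, both tins and the tea box each measured within about 4 mm of the centre of their own places, and the mug and spoon show no movement. The verdict was not returned.

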